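# Square up the roll tub on the labelling stop

## Robot

A 6-joint arm with a two-finger parallel gripper is mounted at the origin on the work surface. World frame = base frame: x ahead of the robot, y to its left, z up, the work surface at z = 0. Lengths are in mm, angles in rad, forces in N, time in s.
With the tool pointing down it reaches from about 375 to 825 mm from the base axis. Payload 5.5 kg.
Tool frame: the origin (TCP) lies at the very end of the fingers, on their centre line; the grasp point (between the pads) lies 19 mm behind it; z points along the fingers, y is the line along which they close (so a half turn about z gives the same grasp; the last joint's range is limited). The gripper opens to 85 mm and grips with 20 to 120 N. Pads are 22 mm wide; open, the fingers measure 114 mm over their backs; the gripper's body (76 mm by 85 mm) begins 54 mm behind the grasp point. The pads swing forward as they close: fully open they stand 13 mm farther back than shut.
Start: joints at [1.152, 0.314, -0.047, 1.21, 0, 1.571], TCP at [243.995, 548.143, 231.299] pointing down, gripper open.
Joint ranges: [-2.67, 2.67], [-0.69, 1.73], [-1.03, 1.25], [-2.08, 2.16], [-1.42, 1.45], [-3.14, 3.14]. Speed limits (rad/s): [2.39, 2.39, 3.01, 3.14, 3.14, 3.14].

## Interface

Orientations are given as a rotation vector (axis times angle).
In Python, from bench import get_obs, snapshot, job_done, trace gives the robot as it stands.
- The arm moves only by the tool jog_arm, never from a script. Its argument "increments" is a list of rows, each a list of 2 entries, a list of its own where there are three numbers: the shift along the tool's x, y, z in cm, then the turn about the tool's z in rad. A call has 1 to 20 rows; each row is the pose to reach, as a shift and turn from the pose commanded when the call began, along the tool's axes at that moment; what a row does not reach only later rows make up. A row lasts 1/10 s, in which the tool goes at most 50 mm and 8.59 degrees, less where a joint would pass 70% of its speed; a pose out of reach is approached as far as the arm can. A call with a gripper value outside its range is refused whole. "grip" is the closure, from -1 (fully open) to 1 (shut), set as the call begins (left out, the last holds). The fingers move at their own pace and stop on an object; the grip force is fixed at half the most. Time passes only in rows, so rows that repeat a pose let the fingers close. It gives the time, the measured TCP pose, the force, the opening and the grip force at its end, in the units of the state.
- get_obs(): the state, without advancing time (a new reading comes with each control period).
- snapshot(name): name is "scene" or "top" or "wrist"; returns a dict with "image" (400x640x3 uint8, red, green, blue), "z_map" (400x640 float32, mm along the optical axis (not along the pixel's ray), 0 where there is no reading), "fx", "fy", "cx", "cy" (pixels), "pose" (4x4, takes a point from camera to world coordinates). Camera axes: x right, y down, z forward; pixel columns grow to the right and rows downward; lengths in mm; the calibration is good to about 2 mm. A picture is of the moment at which its call begins.
- job_done(): hands the job in; it is judged then, once.
Trained networks look in a picture, given as the dict that the camera call returned (one of the last four; its "shot" number tells which), for a name from the list of things; names that differ only in an ending like _2 or _b are one class to them, and where a whole thing is asked for, a point or a joint stands for the part that bears it (a point fixed in the world has none). Each returns a list of dicts, best first, with "p" (0 to 1); they miss things now and then, are a little off and sometimes report something else, mostly with a low value. They report only what shows in the picture. A call takes as long as a camera call. They do not tell look-alikes from the thing itself.
- trace(picture, query): "region" (400x640 bool, what is visible of it) and "uv" ([column, row] in pixels, amid what is visible of it).
The state is a dict: "clock": time; "joints": joint angles; "joint_velocities": joint speeds; "effort": joint torques, N m; "position": TCP position; "ee_rot": TCP orientation; "force": force on the tool from outside, world axes, zero at the start; "moment": the same for the moment, N m; "finger_gap": finger opening in mm; "finger_force": force on a finger pad.
Only numpy, scipy, OpenCV 4.12 (cv2) and the standard library are available. Lean on these libraries where they do the work, as an engineer would, in place of code of your own. Each camera call takes 0.05 s, during which the arm holds its last target. There are 200 camera calls.

## Task

The clear tub of cinnamon rolls stands askew on the packing counter. Gently push it along the counter with the fingers, without picking it up or tipping it, into the corner of the labelling stop, so that its long side lies flush against the long rail and its end flush against the end stop, then take the hand away. Leave the two cans and the soap bottle where they stand.

Things in the scene. Friction and masses are not known exactly. Their poses are not given: they have to be found in the camera images.
- roll_tub: Clear plastic clamshell tub of six cinnamon rolls, paper label on the lid; the only rectangular loose pack. Rigid closed box 110 (its x) x 150 (its y) x 64 mm high, 0.25 to 0.5 kg, too wide to grasp. Origin: centre of its underside, z up. Slides at under 10 N; thin plastic. Starts turned up to 0.4 rad either way, nearer the robot than the rail and to the right (-y) of the end stop.
- long_rail: Low aluminium rail fixed on the counter beyond the tub: 440 mm long (its y), 24 mm wide, 20 mm high. Origin: on the counter, middle of the working face, which looks to the robot (-x). x points away from the robot, y along the rail to the robot's left; turned up to 0.2 rad. Tub flush when its origin is at x = -55 mm in this frame.
- end_stop: Fixed steel bar, 20 mm high, 30 mm wide, standing out 85 mm from the rail's face towards the robot near the rail's left end; clip and black thumb screw over the rail, top 34 mm high. Axes parallel to the rail's. Origin: on the counter in the inner corner of rail face and stop face (looks to -y). Tub flush when its origin is at (-55, -75, 0) mm in this frame.
- tall_can: Bystander: upright food can, 66 mm diameter, 105 mm high, 0.4 kg. Origin: centre of its underside. Not to be moved.
- flat_can: Bystander: flat food can, 84 mm diameter, 42 mm high, 0.2 kg. Origin: centre of its underside. Not to be moved.
- soap_bottle: Bystander: clear bottle with a black cap, 56 mm diameter, 150 mm high, 0.28 kg. Origin: centre of its underside. Not to be moved.
There are look-alikes about, which are no part of the job. Leave any pink look-alike of the roll_tub alone.

How it is judged (in metres and radians):
At the end, for the whole second after the job is handed in: The tub rests flat and still in the corner of the stop: its long side within 5 mm of the rail, its end within 5 mm of the end stop, square to the rail within 0.05 rad; the cans and the bottle stand within 20 mm of where they were (x of roll_tub in the frame of end_stop between -0.06 and -0.045 m and y of roll_tub in the frame of end_stop between -0.08 and -0.065 m and angle between the x axis of roll_tub and the x axis of long_rail, either way round below 0.05 rad and height (world z) of roll_tub below 0.005 m and angle between roll_tub's own z axis and vertical below 0.05 rad and linear speed of roll_tub below 0.01 m/s and distance of each of tall_can, flat_can, soap_bottle from where it was at the start of the episode below 0.02 m); the robot touches nothing.
It fails at once if the tub is lifted off the counter (underside more than 12 mm up) (height (world z) of roll_tub above 0.012 m).
It fails at once if the tub is tipped by more than 0.2 rad (angle between roll_tub's own z axis and vertical above 0.2 rad).
It fails at once if the tub is crushed: the fingers press on it with more than 45 N (contact force between the fingers and roll_tub above 45 N).
It fails at once if a can or the bottle is moved by more than 20 mm or tipped (distance of any of tall_can, flat_can, soap_bottle from where it was at the start of the episode above 0.02 m or angle between any of tall_can, flat_can, soap_bottle's own z axis and vertical above 0.3 rad).
It also fails if it takes over 58 s, if anything falls off the work surface, if the arm or the gripper's body presses on something with over 40 N, if the wrist force passes 120 N, or if a joint passes its speed limit or range.

## Working session

There is one attempt and no reset: what is moved stays moved. The work goes in short steps, Python scripts to look and compute and a tool call to move; the robot and the scene stay as the last step left them, time stands still between calls to the robot, and variables do not carry over. Pictures are saved under pics/ and viewed, at most 10 in all, crops included, and the job is handed in when it is done.

Besides the shell and the picture viewer there is one more tool, called after "Call:" in YAML: its name, and indented under it one key for each argument. jog_arm: Moves the arm, as the interface text tells. Its arguments: {"type":"object","properties":{"increments":{"type":"array","items":{"type":"array"}},"grip":{"type":"number"}},"required":["increments"]}

```bash
mkdir -p pics; cat > h.py <<'E'
import numpy as np, cv2
from bench import get_obs, snapshot, job_done, trace
def pts(s,mask=None):
    z=s["z_map"]; m=(z>0) if mask is None else (mask&(z>0))
    v,u=np.nonzero(m); d=z[v,u]
    P=np.c_[(u-s["cx"])/s["fx"]*d,(v-s["cy"])/s["fy"]*d,d]
    T=np.array(s["pose"]); return P@T[:3,:3].T+T[:3,3],u,v
E
python3 - <<'E'
from h import *
o=get_obs(); print({k:np.round(o[k],3) for k in ("clock","position","ee_rot","force","finger_gap")})
for c in ("top","scene"):
    s=snapshot(c); cv2.imwrite(f"pics/{c}0.png",s["image"][:,:,::-1])
    for q in ("roll_tub","long_rail","end_stop","tall_can","flat_can","soap_bottle"):
        for r in trace(s,q):
            P,_,_=pts(s,r["region"])
            if len(P)<5: print(c,q,"none");continue
            print(c,q,round(r["p"],2),np.round(r["uv"]),len(P),np.round(np.median(P,0)),np.round(np.percentile(P,2,0)),np.round(np.percentile(P,98,0)))
E
```

```text
{'clock': np.float64(0.0), 'position': array([243.761, 547.607, 230.42 ]), 'ee_rot': array([-6.530e-01, -3.073e+00,  3.000e-03]), 'force': array([-0.519,  0.428, -0.489]), 'finger_gap': np.float64(85.486)}
top roll_tub 0.95 [298. 239.] 1850 [388.  95.  63.] [332.  23.  58.] [446. 167.  68.]
top roll_tub 0.93 [425. 270.] 2154 [ 280. -261.   63.] [ 221. -337.   13.] [ 338. -186.   68.]
top roll_tub 0.59 [365. 182.] 1903 [ 527. -101.   63.] [ 466. -174.   58.] [585. -29.  68.]
top long_rail 0.64 [318. 135.] 1249 [685.  30.  19.] [ 660. -168.   -1.] [714. 256.  24.]
top end_stop 0.89 [256. 145.] 371 [660. 226.  20.] [610. 211.   8.] [716. 243.  36.]
top tall_can 0.88 [460. 211.] 617 [ 445. -372.  102.] [ 416. -410.    3.] [ 475. -352.  109.]
top flat_can 0.58 [232. 222.] 634 [428. 298.  41.] [391. 263.  15.] [466. 339.  46.]
top flat_can 0.36 [364. 185.] 1923 [ 526. -103.   63.] [ 466. -176.   55.] [589. -29.  68.]
top flat_can 0.21 [320. 136.] 1065 [685.  24.  19.] [ 660. -165.    5.] [710. 252.  25.]
top soap_bottle 0.93 [194. 170.] 486 [588. 377.  98.] [567. 361.   6.] [618. 407. 152.
[... 297 characters left out ...]
3 [334. 268.] 2464 [692.  44.  17.] [ 663. -165.   -1.] [718. 255.  22.]
scene end_stop 0.58 [421. 265.] 448 [666. 227.  20.] [612. 212.  15.] [718. 242.  33.]
scene end_stop 0.21 [493. 240.] 1246 [612. 384.  77.] [552. 362.  -1.] [624. 414. 149.]
scene tall_can 0.67 [496. 241.] 1251 [612. 384.  76.] [502. 362.  -1.] [624. 413. 149.]
scene tall_can 0.61 [189. 170.] 1043 [ 467. -374.   70.] [ 419. -411.    2.] [ 479. -351.  106.]
scene flat_can 0.82 [448. 201.] 833 [447. 302.  38.] [393. 265.   4.] [470. 341.  44.]
scene flat_can 0.6 [337. 267.] 2380 [692.  45.  17.] [ 664. -164.   -0.] [718. 255.  22.]
scene soap_bottle 0.89 [494. 240.] 1208 [613. 385.  77.] [586. 362.   1.] [624. 414. 149.]
```

View pics/top0.png

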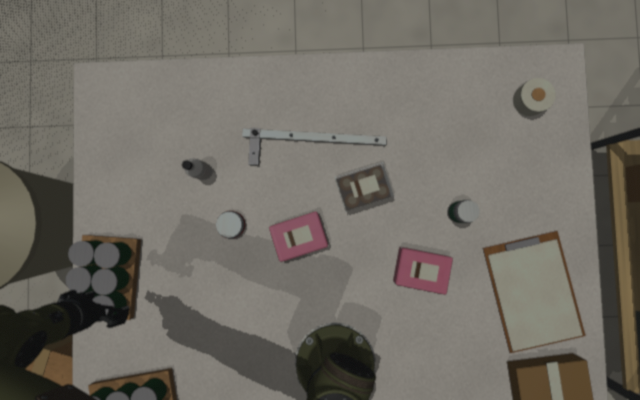

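View pics/scene0.png

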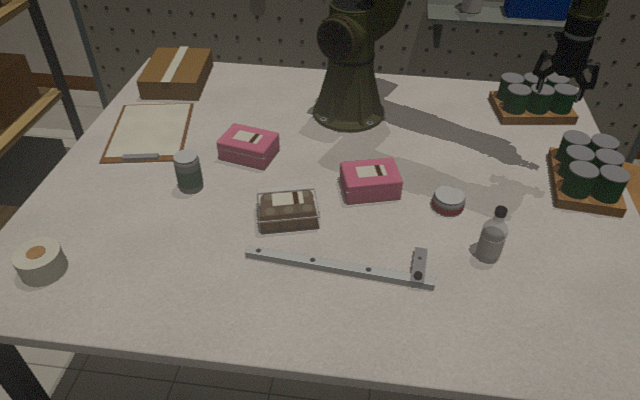

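The tub look-alikes in the top view are a pink box at (298,239), a pink box at (425,270) and a clear tub with brown rolls at (365,187). I choose the clear one. The rail runs from (245,133) to (385,142), with the stop at (254,150). Next I fit the geometry and check the choice in a crop.

```bash
cat >> h.py <<'E'
def fit(c="top"):
    s=snapshot(c)
    g=lambda q,x,y: [r for r in trace(s,q) if len(pts(s,r["region"])[0])>50 and np.hypot(*(np.median(pts(s,r["region"])[0],0)[:2]-[x,y]))<150]
    return s,g
def box(P):
    (cx,cy),(w,h),a=cv2.minAreaRect(P[:,:2].astype(np.float32))
    if w>h: w,h,a=h,w,a+90
    return cx,cy,w,h,(a+90)%180-90   # short-axis angle deg
def clean(P,lo,hi):
    return P[(P[:,2]>lo)&(P[:,2]<hi)]
E
python3 - <<'E'
from h import *
for c in ("top","scene"):
    s=snapshot(c)
    if c=="scene":
        cv2.imwrite("pics/crop.png",cv2.resize(s["image"][170:300,230:450,::-1],None,fx=3.5,fy=3.5))
    P,u,v=pts(s)
    near=(P[:,0]>440)&(P[:,0]<630)&(P[:,1]>-210)&(P[:,1]<10)
    T=P[near&(P[:,2]>55)&(P[:,2]<72)]
    print(c,"tub",np.round(box(T),2),len(T))
    R=P[(P[:,0]>640)&(P[:,0]<740)&(P[:,1]>-190)&(P[:,1]<200)&(P[:,2]>12)&(P[:,2]<28)]
    print("rail",np.round(box(R),2),len(R))
    # front edge per y-bin
    ys=np.arange(-150,190,15); fe=[(y+7,R[(R[:,1]>=y)&(R[:,1]<y+15),0]) for y in ys]
    L=np.polyfit([a for a,b in fe if len(b)>3],[np.percentile(b,4) for a,b in fe if len(b)>3],1)
    M=np.polyfit(R[:,1],R[:,0],1)
    print("front x=%.2f + %.4f y"%(L[1],L[0]),"mid x=%.2f+%.4f y"%(M[1],M[0]))
    S=P[(P[:,0]>600)&(P[:,0]<660)&(P[:,1]>190)&(P[:,1]<260)&(P[:,2]>12)&(P[:,2]<28)]
    print("stop",np.round(box(S),2),S.min(0),S.max(0),len(S))
E
```

```text
top tub [ 527.55 -102.32  109.85  150.23   15.86] 1908
rail [685.63  11.53  25.47 376.04  -5.1 ] 1003
front x=672.95 + 0.0905 y mid x=683.91+0.0901 y
stop [633.87 228.9   30.23  52.28  84.44] [606.84982865 212.01921824  12.49192384] [659.90345912 245.73656973  25.84895596] 175
scene tub [ 528.57 -101.06  116.54  149.92   15.75] 1810
rail [684.99  12.65  31.97 378.14  -5.59] 1572
front x=673.05 + 0.0929 y mid x=686.19+0.0929 y
stop [633.78 229.68  29.91  53.63  85.1 ] [606.74223783 212.89604966  14.30408854] [659.85580696 245.7150496   23.14552325] 214
```

View pics/crop.png

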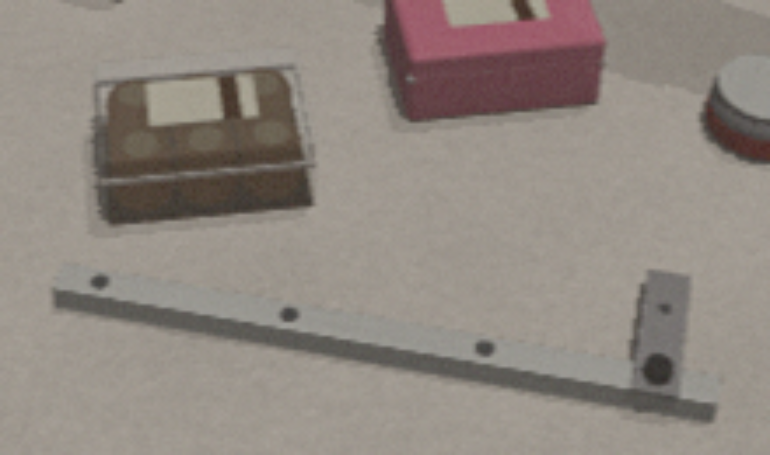

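The crop confirms it: the clear tub with brown rolls, free of pink. By my fit the stop corner is at about (692,209), rail yaw -0.091. The tub is at (528,-102), yaw 0.277. First I push it square onto the rail from behind with the open fingers, then slide it along to the stop.

```bash
cat >> h.py <<'E'
from scipy.spatial.transform import Rotation as Ro
C=np.array([692.,209.]); a=-0.091
ex=np.array([np.cos(a),np.sin(a)]); ey=np.array([-np.sin(a),np.cos(a)])
def r2w(x,y): return C+x*ex+y*ey
def w2r(p): d=np.array(p[:2])-C; return d@ex,d@ey
def inc(x,y,z,rel):   # target in rail frame (mm), tool-y angle rel. to rail x axis
    o=get_obs(); R=Ro.from_rotvec(o["ee_rot"]).as_matrix(); w=np.r_[r2w(x,y),z]
    th=np.arctan2(R[1,1],R[0,1]); t=-(a+rel-th)
    t=(t+np.pi)%(2*np.pi)-np.pi
    print(np.round(R.T@(w-o["position"])/10,2), "turn",round(t,3))
def st():
    o=get_obs(); print("clk",round(float(o["clock"]),2),"rail",np.round(w2r(o["position"]),1),"z",round(float(o["position"][2]),1),"F",np.round(o["force"],1))
E
python3 - <<'E'
from h import *
w=w2r((450,150)); print(w); inc(*w,200,np.pi/2)
inc(-250,-334,150,np.pi/2); inc(-250,-334,10,np.pi/2); st()
E
```

```text
(np.float64(-235.63709732063128), np.float64(-80.74749758541954))
[-35.01 -28.     3.13] turn -0.328
[-41.8  -52.44   8.13] turn -0.328
[-41.8  -52.44  22.13] turn -0.328
clk 0.8 rail [-477.  297.] z 231.3 F [ 0.2  0.2 -0.2]
```

Call:
jog_arm:
  increments:
    - [[-35,-28,0],-0.33]
    - [[-35,-28,0],-0.33]
    - [[-35,-28,0],-0.33]
    - [[-35,-28,0],-0.33]
    - [[-35,-28,0],-0.33]
    - [[-35,-28,0],-0.33]
    - [[-35,-28,0],-0.33]
    - [[-35,-28,0],-0.33]
    - [[-35,-28,0],-0.33]
    - [[-35,-28,0],-0.33]
    - [[-35,-28,0],-0.33]
    - [[-41.8,-52.4,6],-0.33]
    - [[-41.8,-52.4,6],-0.33]
    - [[-41.8,-52.4,6],-0.33]
    - [[-41.8,-52.4,6],-0.33]
    - [[-41.8,-52.4,6],-0.33]
    - [[-41.8,-52.4,6],-0.33]
    - [[-41.8,-52.4,6],-0.33]
    - [[-41.8,-52.4,6],-0.33]
  grip: -1

```text
clock: 2.7
position: [413.2, -99.0, 171.6]
ee_rot: [0.137, 3.138, 0.001]
force: [-0.5, 0.7, 0.8]
finger_gap: 85.6
finger_force: 0.0
```

```bash
python3 - <<'E'
from h import *
st(); inc(-250,-334,10,np.pi/2); inc(-140,-334,10,np.pi/2)
s=snapshot("wrist"); cv2.imwrite("pics/w1.png",s["image"][:,:,::-1])
P,u,v=pts(s); T=P[(P[:,0]>440)&(P[:,0]<630)&(P[:,1]>-210)&(P[:,1]<10)&(P[:,2]>55)&(P[:,2]<72)]
print(len(T), box(T) if len(T)>9 else "")
E
```

```text
clk 2.7 rail [-249.6 -332.1] z 171.6 F [-0.5  0.7  0.8]
[ 0.04 -0.21 16.16] turn 0.004
[-10.96  -0.25  16.16] turn 0.004
18652 (524.966796875, -102.51866912841797, 109.53010559082031, 148.38002014160156, 15.836114883422852)
```

View pics/w1.png

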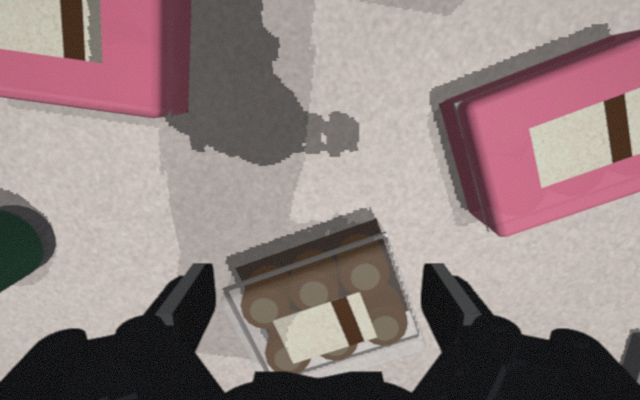

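The wrist view shows the tub at (320,300) between the fingers, with the pink boxes well outside them. I descend behind the tub, then approach in small steps.

Call:
jog_arm:
  increments:
    - [[0,0,5],0]
    - [[0,0,10],0]
    - [[0,0,14],0]
    - [[0,0,16],0]
    - [[0,0,16],0]
    - [[0,0,16],0]
    - [[0,0,16],0]

```text
clock: 3.45
position: [414.6, -100.2, 12.9]
ee_rot: [0.137, 3.136, -0.001]
force: [0.1, -0.2, -0.8]
finger_gap: 85.2
finger_force: 0.0
```

Call:
jog_arm:
  increments:
    - [[-0.6,0,0],0]
    - [[-1.2,0,0],0]
    - [[-1.8,0,0],0]
    - [[-2.4,0,0],0]
    - [[-3,0,0],0]
    - [[-3.5,0,0],0]
    - [[-4,0,0],0]
    - [[-4.5,0,0],0]
    - [[-5,0,0],0]
    - [[-5.5,0,0],0]
    - [[-6,0,0],0]
    - [[-6,0,0],0]

```text
clock: 4.65
position: [474.0, -106.2, 11.5]
ee_rot: [0.14, 3.137, -0.001]
force: [0.5, 0.5, -0.5]
finger_gap: 85.6
finger_force: 0.0
```

```bash
cat >> h.py <<'E'
def tub(c="scene",name=None):
    s=snapshot(c)
    if name: cv2.imwrite(f"pics/{name}.png",s["image"][:,:,::-1])
    best=None
    for r in trace(s,"roll_tub"):
        T=clean(pts(s,r["region"])[0],57,70)
        if len(T)<100: continue
        b=box(T); x,y=w2r(b[:2])
        print(c,round(r["p"],2),"rail x %.1f y %.1f"%(x,y),"size",np.round(b[2:4]),"rel ang",round(np.radians(b[4])-a,3))
E
python3 - <<'E'
from h import *
st(); tub("scene"); tub("top")
E
```

```text
clk 4.65 rail [-188.5 -333.7] z 11.5 F [ 0.5  0.5 -0.5]
scene 0.88 rail x -292.0 y -140.9 size [118. 148.] rel ang 0.383
scene 0.66 rail x -368.4 y -506.7 size [117. 153.] rel ang -0.148
scene 0.56 rail x -113.5 y -326.4 size [118. 150.] rel ang 0.165
top 0.85 rail x -293.2 y -140.7 size [109. 150.] rel ang 0.375
top 0.78 rail x -371.4 y -525.6 size [109. 116.] rel ang -0.129
top 0.71 rail x -111.4 y -326.9 size [107. 149.] rel ang 0.159
```

Call:
jog_arm:
  increments:
    - [[-0.5,0,0],0]
    - [[-1,0,0],0]
    - [[-1.5,0,0],0]
    - [[-2,0,0],0]
    - [[-2.5,0,0],0]
    - [[-3,0,0],0]
    - [[-3.5,0,0],0]
    - [[-4,0,0],0]
    - [[-4.4,0,0],0]
    - [[-4.8,0,0],0]
    - [[-5.1,0,0],0]
    - [[-5.4,0,0],0]
    - [[-5.4,0,0],0]

```text
clock: 6.15
position: [527.1, -110.7, 11.4]
ee_rot: [0.139, 3.138, -0.0]
force: [-1.6, 0.2, 0.3]
finger_gap: 85.5
finger_force: 0.0
```

```bash
python3 - <<'E'
from h import *
st(); tub("scene"); tub("top")
E
```

```text
clk 6.15 rail [-135.2 -333.4] z 11.4 F [-1.6  0.2  0.3]
scene 0.95 rail x -367.6 y -506.3 size [113. 146.] rel ang -0.13
scene 0.92 rail x -291.5 y -140.1 size [116. 149.] rel ang 0.37
scene 0.69 rail x -65.6 y -329.3 size [113. 149.] rel ang 0.013
top 0.7 rail x -293.1 y -140.6 size [110. 150.] rel ang 0.371
top 0.67 rail x -373.2 y -538.8 size [ 90. 109.] rel ang 1.444
top 0.66 rail x -65.5 y -276.0 size [ 46. 107.] rel ang 1.463
```

Call:
jog_arm:
  increments:
    - [[-0.2,0,0],0]
    - [[-0.4,0,0],0]
    - [[-0.6,0,0],0]
    - [[-0.8,0,0],0]
    - [[-0.8,0,0],0]

```text
clock: 6.85
position: [534.8, -111.4, 11.3]
ee_rot: [0.139, 3.138, -0.0]
force: [-2.0, -0.0, 0.4]
finger_gap: 85.5
finger_force: 0.0
```

Call:
jog_arm:
  increments:
    - [[-0.1,0,0],0]
    - [[-0.2,0,0],0]
    - [[-0.2,0,0],0]

```text
clock: 7.15
position: [536.5, -111.6, 11.3]
ee_rot: [0.139, 3.138, -0.0]
force: [-2.3, 1.5, -0.3]
finger_gap: 85.5
finger_force: 0.0
```

```bash
python3 - <<'E'
from h import *
st(); tub("scene")
E
```

```text
clk 7.15 rail [-125.7 -333.4] z 11.3 F [-2.3  1.5 -0.3]
scene 0.72 rail x -368.6 y -509.7 size [116. 147.] rel ang -0.084
scene 0.69 rail x -57.5 y -328.8 size [115. 148.] rel ang -0.009
scene 0.58 rail x -291.4 y -139.5 size [117. 150.] rel ang 0.37
```

```bash
python3 - <<'E'
from h import *
inc(-165,-334,11,np.pi/2);inc(-165,-334,140,np.pi/2); inc(-60,-450,140,0); inc(-60,-450,14,0)
E
```

```text
[ 3.92 -0.06  0.03] turn 0.002
[  3.92  -0.06 -12.87] turn 0.002
[ -6.55 -11.68 -12.87] turn 1.573
[ -6.55 -11.68  -0.27] turn 1.573
```

Call:
jog_arm:
  increments:
    - [[2,0,0],0]
    - [[4,0,0],0]
    - [[4,0,0],0]
    - [[4,0,-5],0]
    - [[4,0,-10],0]
    - [[4,0,-13],0]
    - [[4,0,-13],0]
    - [[-6.5,-11.7,-13],1.57]
    - [[-6.5,-11.7,-13],1.57]
    - [[-6.5,-11.7,-13],1.57]
    - [[-6.5,-11.7,-13],1.57]
    - [[-6.5,-11.7,-13],1.57]
    - [[-6.5,-11.7,-13],1.57]
    - [[-6.5,-11.7,-13],1.57]
    - [[-6.5,-11.7,-13],1.57]
    - [[-6.5,-11.7,-13],1.57]
    - [[-6.5,-11.7,-13],1.57]
    - [[-6.5,-11.7,-13],1.57]
    - [[-6.5,-11.7,-13],1.57]
    - [[-6.5,-11.7,-13],1.57]
  grip: -0.1

```text
clock: 9.25
position: [591.0, -233.9, 140.7]
ee_rot: [-2.315, -2.124, -0.0]
force: [-0.3, 0.3, -0.5]
finger_gap: 46.8
finger_force: 0.0
```

```bash
python3 - <<'E'
from h import *
st(); inc(-60,-450,14,0); inc(-60,-110,14,0); tub("scene"); tub("top","top2"); print(get_obs()["finger_gap"])
E
```

```text
clk 9.25 rail [ -60.3 -450.2] z 140.7 F [-0.3  0.3 -0.5]
[ 0.02  0.03 12.67] turn 0.005
[34.02  0.2  12.67] turn 0.005
scene 0.9 rail x -368.3 y -503.7 size [114. 144.] rel ang -0.138
scene 0.66 rail x -293.6 y -140.4 size [114. 150.] rel ang 0.373
scene 0.65 rail x -56.7 y -329.1 size [114. 149.] rel ang 0.001
top 0.85 rail x -58.1 y -330.1 size [110. 148.] rel ang 0.005
top 0.57 rail x -292.3 y -140.7 size [108. 149.] rel ang 0.381
46.84708877366434
```

View pics/top2.png

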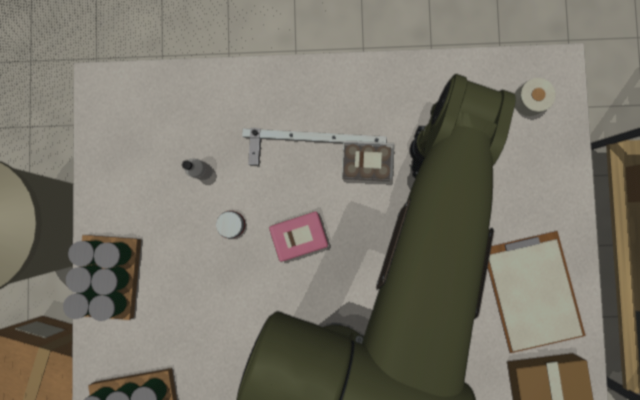

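The top view shows the tub square beside the rail at (368,160), with the hand beyond its right end. I descend and slide it along.

Call:
jog_arm:
  increments:
    - [[0,0,5],0]
    - [[0,0,10],0]
    - [[0,0,12.8],0]
    - [[0,0,12.8],0]
    - [[0,0,12.8],0]
    - [[0.8,0,12.8],0]
    - [[1.6,0,12.8],0]
    - [[2.4,0,12.8],0]
    - [[3,0,12.8],0]
    - [[3.6,0,12.8],0]
    - [[4.2,0,12.8],0]
    - [[4.8,0,12.8],0]
    - [[5.4,0,12.8],0]
    - [[6,0,12.8],0]
    - [[6.6,0,12.8],0]
    - [[7.2,0,12.8],0]
    - [[7.8,0,12.8],0]
    - [[8.4,0,12.8],0]
    - [[9,0,12.8],0]
    - [[9,0,12.8],0]

```text
clock: 11.45
position: [598.5, -142.8, 13.1]
ee_rot: [-2.315, -2.122, -0.001]
force: [-0.6, 0.5, 0.5]
finger_gap: 46.7
finger_force: 0.0
```

```bash
python3 - <<'E'
from h import *
st(); tub("scene"); inc(-60,-180,13,0)
E
```

```text
clk 11.45 rail [ -61.1 -358.8] z 13.1 F [-0.6  0.5  0.5]
scene 0.78 rail x -292.2 y -139.7 size [116. 150.] rel ang 0.367
scene 0.65 rail x -358.1 y -506.8 size [ 90. 167.] rel ang 0.115
scene 0.62 rail x -56.5 y -268.3 size [115. 150.] rel ang 0.023
[17.94  0.2   0.02] turn 0.004
```

Call:
jog_arm:
  increments:
    - [[0.8,0,0],0]
    - [[1.6,0,0],0]
    - [[2.4,0,0],0]
    - [[3.2,0,0],0]
    - [[4,0.1,0],0]
    - [[4.8,0.1,0],0]
    - [[5.6,0.1,0],0]
    - [[6.4,0.1,0],0]
    - [[7.2,0.1,0],0]
    - [[8,0.1,0],0]
    - [[8.8,0.1,0],0]
    - [[9.6,0.1,0],0]
    - [[10.4,0.1,0],0]
    - [[11.2,0.1,0],0]
    - [[12,0.1,0],0]
    - [[12.8,0.1,0],0]
    - [[13.6,0.1,0],0]
    - [[14.4,0.1,0],0]
    - [[15.2,0.2,0],0]
    - [[15.5,0.2,0],0]

```text
clock: 13.55
position: [614.4, 10.9, 13.3]
ee_rot: [2.316, 2.122, 0.0]
force: [0.6, -2.8, -0.5]
finger_gap: 47.1
finger_force: 0.0
```

```bash
python3 - <<'E'
from h import *
st(); tub("scene"); inc(-60,-165,13,0)
E
```

```text
clk 13.55 rail [ -59.2 -204.3] z 13.3 F [ 0.6 -2.8 -0.5]
scene 0.96 rail x -292.6 y -139.1 size [116. 147.] rel ang 0.36
scene 0.68 rail x -368.2 y -507.0 size [116. 151.] rel ang -0.138
scene 0.6 rail x -55.5 y -114.7 size [113. 149.] rel ang 0.001
[ 3.94 -0.06  0.04] turn 0.004
```

Call:
jog_arm:
  increments:
    - [[0.6,0,0],0]
    - [[1.2,0,0],0]
    - [[1.8,0,0],0]
    - [[2.3,0,0],0]
    - [[2.7,0,0],0]
    - [[3.1,0,0],0]
    - [[3.4,0,0],0]
    - [[3.6,0,0],0]
    - [[3.6,0,0],0]

```text
clock: 14.55
position: [617.4, 46.4, 13.3]
ee_rot: [-2.316, -2.122, -0.001]
force: [0.5, -1.1, -0.6]
finger_gap: 46.8
finger_force: 0.0
```

Call:
jog_arm:
  increments:
    - [[0.1,0,0],0]
    - [[0.2,0,0],0]
    - [[0.3,0,0],0]
    - [[0.3,0,0],0]

```text
clock: 14.95
position: [617.6, 49.0, 13.3]
ee_rot: [-2.317, -2.122, -0.0]
force: [-0.7, -3.6, 1.5]
finger_gap: 46.8
finger_force: 0.0
```

```bash
python3 - <<'E'
from h import *
st(); tub("scene"); tub("top")
E
```

```text
clk 14.95 rail [ -59.5 -166.1] z 13.3 F [-0.7 -3.6  1.5]
scene 0.95 rail x -57.1 y -76.7 size [115. 150.] rel ang 0.006
scene 0.81 rail x -299.4 y -118.7 size [104. 115.] rel ang -1.198
scene 0.67 rail x -367.5 y -508.0 size [115. 153.] rel ang -0.132
top 0.92 rail x -56.7 y -29.2 size [ 53. 109.] rel ang 1.602
top 0.57 rail x -369.3 y -508.9 size [109. 150.] rel ang -0.13
```

Call:
jog_arm:
  increments:
    - [[0.1,0,0],0]
    - [[0.2,0,0],0]
    - [[0.2,0,0],0]

```text
clock: 15.45
position: [617.8, 50.8, 13.3]
ee_rot: [2.317, 2.121, -0.0]
force: [-0.3, -3.2, 1.7]
finger_gap: 47.0
finger_force: 0.0
```

Call:
jog_arm:
  increments:
    - [[0.1,0,0],0]
    - [[0.1,0,0],0]

```text
clock: 15.65
position: [617.6, 50.8, 13.3]
ee_rot: [2.317, 2.12, -0.003]
force: [-0.7, -7.7, 2.8]
finger_gap: 46.8
finger_force: 0.0
```

Contact force rose and motion stalled at the end stop. Now I retreat and press the long side against the rail.

Call:
jog_arm:
  increments:
    - [[-2,0,0],0]
    - [[-4,0,0],0]
    - [[-4,0,0],0]
    - [[-4,0,-6],0]
    - [[-4,0,-12],0]
    - [[-4,0,-12],0]
    - [[-4,0,-12],0]

```text
clock: 16.35
position: [617.4, 13.4, 137.6]
ee_rot: [2.313, 2.12, 0.011]
force: [0.2, 0.3, 0.3]
finger_gap: 47.0
finger_force: 0.0
```

```bash
python3 - <<'E'
from h import *
st(); tub("scene"); tub("top"); inc(-150,-80,134,np.pi/2)
E
```

```text
clk 16.35 rail [ -56.5 -201.5] z 137.6 F [0.2 0.3 0.3]
scene 0.79 rail x -369.5 y -506.9 size [113. 153.] rel ang -0.138
scene 0.71 rail x -291.2 y -139.9 size [117. 149.] rel ang 0.395
scene 0.56 rail x -56.0 y -74.5 size [112. 150.] rel ang 0.02
top 0.72 rail x -56.9 y -44.5 size [ 87. 110.] rel ang 1.567
top 0.72 rail x -369.1 y -508.7 size [109. 149.] rel ang -0.126
[12.3  -8.89 -0.21] turn -1.567
```

Call:
jog_arm:
  increments:
    - [[3,-9,-1],-1.57]
    - [[12.3,-9,0],-1.57]
    - [[12.3,-9,0],-1.57]
    - [[12.3,-9,0],-1.57]
    - [[12.3,-9,0],-1.57]
    - [[12.3,-9,0],-1.57]
    - [[12.3,-9,0],-1.57]
    - [[12.3,-9,0],-1.57]
    - [[12.3,-9,0],-1.57]
    - [[12.3,-9,0],-1.57]
    - [[12.3,-9,0],-1.57]
    - [[12.3,-9,0],-1.57]
    - [[12.3,-9,0],-1.57]

```text
clock: 17.85
position: [534.7, 142.4, 132.1]
ee_rot: [-0.142, -3.136, 0.001]
force: [0.0, -0.4, -0.7]
finger_gap: 47.1
finger_force: 0.0
```

```bash
python3 - <<'E'
from h import *
st(); tub("scene"); inc(-150,-80,13,np.pi/2); inc(-132,-80,13,np.pi/2)
E
```

```text
clk 17.85 rail [-150.6  -80.6] z 132.1 F [ 0.  -0.4 -0.7]
scene 0.93 rail x -291.5 y -140.8 size [114. 148.] rel ang 0.391
scene 0.67 rail x -56.2 y -74.4 size [115. 149.] rel ang 0.01
scene 0.59 rail x -369.4 y -507.5 size [115. 152.] rel ang -0.127
[-0.04  0.06 11.96] turn 0.001
[-1.84  0.06 11.95] turn 0.001
```

Call:
jog_arm:
  increments:
    - [[0,0,5],0]
    - [[0,0,10],0]
    - [[0,0,12],0]
    - [[0,0,12],0]
    - [[0,0,12],0]
    - [[-0.5,0,12],0]
    - [[-1,0,12],0]
    - [[-1.5,0,12],0]
    - [[-2,0,12],0]
    - [[-2.3,0,12],0]
    - [[-2.4,0,12],0]
    - [[-2.4,0,12],0]

```text
clock: 19.15
position: [559.4, 140.2, 13.2]
ee_rot: [-0.14, -3.138, 0.0]
force: [-0.3, -1.3, 0.6]
finger_gap: 46.7
finger_force: 0.0
```

Call:
jog_arm:
  increments:
    - [[-0.1,0,0],0]
    - [[-0.2,0,0],0]
    - [[-0.2,0,0],0]

```text
clock: 19.45
position: [560.0, 140.2, 12.9]
ee_rot: [-0.139, -3.136, -0.0]
force: [-5.5, 1.2, 1.8]
finger_gap: 47.0
finger_force: 0.0
```

Call:
jog_arm:
  increments:
    - [[-0.1,0,0],0]
    - [[-0.1,0,0],0]

```text
clock: 19.65
position: [560.0, 140.2, 12.6]
ee_rot: [-0.139, -3.134, -0.0]
force: [-7.9, 1.2, 2.8]
finger_gap: 47.1
finger_force: 0.0
```

Firm contact against the rail: the force is rising and the hand has stalled. I back off, rise and check.

Call:
jog_arm:
  increments:
    - [[1.5,0,0],0]
    - [[3,0,0],0]
    - [[3,0,0],0]
    - [[3,0,-6],0]
    - [[3,0,-12],0]
    - [[3,0,-17],0]
    - [[8,0,-20],0]
    - [[12,0,-20],0]
    - [[12,0,-20],0]
    - [[12,0,-20],0]
    - [[12,0,-20],0]
    - [[12,0,-20],0]

```text
clock: 20.85
position: [444.0, 150.6, 212.6]
ee_rot: [-0.14, -3.138, 0.001]
force: [-0.2, -0.1, 0.5]
finger_gap: 47.0
finger_force: 0.0
```

```bash
python3 - <<'E'
from h import *
st(); tub("scene","end"); tub("top")
s=snapshot("top")
for q in ("tall_can","flat_can","soap_bottle"):
    for r in trace(s,q)[:1]: print(q,np.round(r["uv"]),np.round(np.median(pts(s,r["region"])[0],0)))
im=cv2.imread("pics/end.png"); cv2.imwrite("pics/endc.png",cv2.resize(im[150:310,230:530],None,fx=2.6,fy=2.6))
E
```

```text
clk 20.85 rail [-241.7  -80.7] z 212.6 F [-0.2 -0.1  0.5]
scene 0.72 rail x -291.5 y -139.7 size [113. 150.] rel ang 0.377
scene 0.68 rail x -56.0 y -73.9 size [115. 148.] rel ang -0.011
scene 0.56 rail x -368.8 y -508.0 size [114. 152.] rel ang -0.121
top 0.9 rail x -369.2 y -509.1 size [109. 150.] rel ang -0.13
top 0.87 rail x -55.9 y -75.5 size [110. 150.] rel ang 0.003
top 0.57 rail x -293.1 y -141.5 size [109. 148.] rel ang 0.367
tall_can [464. 212.] [ 445. -373.  102.]
soap_bottle [196. 169.] [589. 377.  98.]
```

View pics/endc.png

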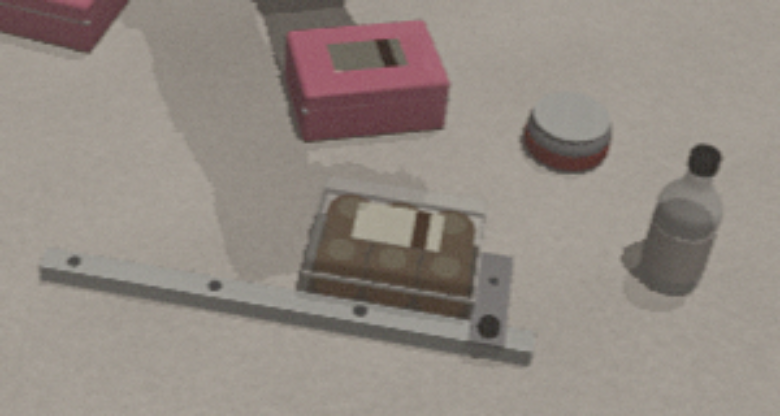

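The crop shows the tub in the corner at (395,255), flush with the rail and the stop. The bystanders are undisturbed and the hand is clear.

```bash
python3 -c "
from bench import job_done; print(job_done())"
```

```text
the job is handed in; nothing more can be done
None
```

The tub sits in the corner of the stop, flush with the rail and end stop to within about 1 mm and 0.01 rad by the last images; the cans and bottle were left where they stood, the hand is clear, and the job is handed in (no verdict was returned).

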